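# Pour the recovered nuts into the evidence dish

## Task

Pick up the scoop by its handle and pour its four hex nuts into the shallow white dish, first bringing the nose down close over the dish (within a couple of centimetres of its rim) so that the nuts cannot bounce out. Then set the empty scoop down level in the middle of the dark square tile and let go. Leave the dish where it stands and do not disturb the deep cup, the jar, the brush or the magnifier.

Things in the scene. Friction and masses are not known exactly. Their poses are not given: they have to be found in the camera images.
- scoop: Open aluminium scoop, 160 g, black bar handle at first roughly towards the robot. Origin: underside, below the pan; x to the nose, z up. Pan x = -55 (back wall) to +62 mm (open nose), 70 mm wide outside, 60 at the nose; floor 3 mm, walls 28 mm high, 18 at the nose. Slippery: nuts stay put when level, slide from about 20 degrees nose-down, are all out by 40 to 45.
- scoop_grip (a point): Middle of the scoop's handle: a straight bar along the scoop's x, 68 mm long, 16 mm wide (along y), 24 mm high (24 to 48 mm above the scoop's underside). This point lies at x = -88, y = 0, z = 36 mm of the scoop; axes as the scoop's. Free all round: easily gripped from above across its 16 mm width.
- scoop_nose (a point): Middle of the pouring edge, on the underside at the open nose: x = +62, y = 0, z = 0 mm of the scoop; axes as the scoop's.
- scoop_pan (a point): Point on the pan's inner floor: x = -10, y = 0, z = 3 mm of the scoop; axes as the scoop's.
- nut0: Steel hex nut, 19 mm across flats, 22 mm across corners, 10 mm thick, 17 g. Origin: centre of one flat face (its underside at the start). It starts lying flat in the scoop, as one of four alike.
- nut1: Steel hex nut, 19 mm across flats, 22 mm across corners, 10 mm thick, 17 g. Origin: centre of one flat face (its underside at the start). It starts lying flat in the scoop, as one of four alike.
- nut2: Steel hex nut, 19 mm across flats, 22 mm across corners, 10 mm thick, 17 g. Origin: centre of one flat face (its underside at the start). It starts lying flat in the scoop, as one of four alike.
- nut3: Steel hex nut, 19 mm across flats, 22 mm across corners, 10 mm thick, 17 g. Origin: centre of one flat face (its underside at the start). It starts lying flat in the scoop, as one of four alike.
- dish: Round shallow white ceramic dish, 120 mm across the rim, 16 mm high, floor 4 mm thick and about 100 mm across inside, 300 g, loose on the table. Origin: centre of its underside, z up.
- tile: Dark glazed square tile, 150 x 150 x 8 mm, fixed to the table. Origin: centre of its underside; x and y along its edges; its top is 8 mm above the origin.
- beaker: Bystander: deep white cup, 68 mm across, 75 mm high, empty. Not the shallow dish. Origin: centre of its underside.
- jar: Bystander: closed grey jar with a black lid, 56 mm across, 70 mm high. Origin: centre of its underside.
- brush: Bystander: black-handled brush lying on the table, 170 mm long along its x. Origin: on its underside, near the middle.
- magnifier: Bystander: hand lens lying on the table, round head 72 mm across, handle about 90 mm long towards its -x. Origin: under the centre of the head.
Mind the look-alikes: they are no part of the job. Of the things like the scoop, leave any that is yellow; of the rest the smaller one is meant.

How it is judged:
By the outcome, as a careful person would: the job done as asked, in the order asked, and still so for the second after the job is handed in, with the robot touching nothing.
It also fails if it takes over 54 s, if anything falls off the work surface, if the arm or the gripper's body presses on something with over 40 N, if the wrist force passes 120 N, or if a joint passes its speed limit or range.

## Robot

A 6-joint arm with a two-finger parallel gripper is mounted at the origin on the work surface. World frame = base frame: x ahead of the robot, y to its left, z up, the work surface at z = 0. Lengths are in mm, angles in rad, forces in N, time in s.
With the tool pointing down it reaches from about 250 to 800 mm from the base axis. Payload 3.9 kg.
Tool frame: the origin (TCP) lies on the centre line of the jaws, within the pads' length; the fingertips stand nose_length ahead of it and the grasp point (between the pads) lies 5 mm behind it (nose_length is the distance from the TCP to the fingertips, in mm); z points along the fingers, y is the line along which they close (so a half turn about z gives the same grasp; the last joint's range is limited). The gripper opens to 85 mm and grips with 20 to 120 N. Pads are 22 mm wide; open, the fingers measure 114 mm over their backs; the gripper's body (76 mm by 85 mm) begins 54 mm behind the grasp point. The pads swing forward as they close: fully open they stand 13 mm farther back than shut.
Start: joints at [-1.117, 0.26, -0.138, 1.173, 0, 1.571], TCP at [230.146, -471.856, 245.304] pointing down, gripper open.
Joint ranges: [-2.78, 2.78], [-0.83, 1.72], [-1.28, 1.37], [-1.9, 2.12], [-1.57, 1.48], [-3.14, 3.14]. Speed limits (rad/s): [2.57, 2.57, 3.14, 3.14, 3.14, 3.14].

## Interface

Orientations are given as a unit quaternion [w, x, y, z].
In Python, from plant import get_state, read_camera, close_job, nose_length gives the robot as it stands.
- The arm moves only by the tool jog_arm, never from a script. Its argument "motion" is a list of rows, each a list of 5 numbers: the shift along the tool's x, y, z in mm, then the turn about the tool's z in rad, then the opening, from 0 (shut) to 1 (fully open). In form: [[tx, ty, tz, roll, hand], ...]. A call has 1 to 20 rows; each row shifts and turns the commanded pose from where the row before left it, along the tool's axes as they then stand; what a row does not reach is not made up. A row lasts 1/12 s, in which the tool goes at most 41.7 mm and 7.16 degrees, less where a joint would pass 70% of its speed; a pose out of reach is approached as far as the arm can. A call with a gripper value outside its range is refused whole. The fingers move at their own pace and stop on an object; "grip_force" is the grip in N (left out, the last holds). Time passes only in rows, so rows that do not move let the fingers close. It gives the time, the measured TCP pose, the force, the opening and the grip force at its end, in the units of the state.
- get_state(): the state, without advancing time (a new reading comes with each control period).
- read_camera(name): name is "side" or "top"; returns a dict with "pixels" (420x560x3 uint8, red, green, blue), "intrinsics" (3x3 intrinsics, pixels), "R" (3x3) and "t" (3): a world point X has camera coordinates R X + t. Camera axes: x right, y down, z forward; pixel columns grow to the right and rows downward; lengths in mm; the calibration is good to about 2 mm. A picture is of the moment at which its call begins. There is no depth.
- close_job(): hands the job in; it is judged then, once.
The state is a dict: "time_s": time; "q": joint angles; "qd": joint speeds; "tau": joint torques, N m; "eef_pos": TCP position; "orientation": TCP orientation; "wrist_force": force on the tool from outside, world axes, zero at the start; "torque": the same for the moment, N m; "finger_gap": finger opening in mm; "finger_force": force on a finger pad.
Only numpy, scipy, OpenCV 4.12 (cv2) and the standard library are available. Lean on these libraries where they do the work, as an engineer would, in place of code of your own. Each camera call takes 0.05 s, during which the arm holds its last target. There are 200 camera calls.

## Working session

There is one attempt and no reset: what is moved stays moved. The work goes in short steps, Python scripts to look and compute and a tool call to move; the robot and the scene stay as the last step left them, time stands still between calls to the robot, and variables do not carry over. Pictures are saved under pics/ and viewed, at most 10 in all, crops included, and the job is handed in when it is done.

Besides the shell and the picture viewer there is one more tool, called after ">>>" as name(argument=value, ...), one argument or row to a line, values as JSON. jog_arm: Moves the arm, as the interface text tells. Its arguments: {"type":"object","properties":{"motion":{"type":"array","items":{"type":"array","items":{"type":"number"}}},"grip_force":{"type":"number"}},"required":["motion"]}

```bash
mkdir -p pics; python3 - <<'E'
from plant import *
import cv2
print(get_state(), nose_length if not callable(nose_length) else nose_length())
for n in("top","side"):
    c=read_camera(n); cv2.imwrite(f"pics/{n}0.png",c["pixels"][:,:,::-1]); print(n,c["intrinsics"],c["R"],c["t"])
E
```

```text
{'time_s': 0.0, 'q': array([-1.11696901e+00,  2.60670223e-01, -1.39430649e-01,  1.17268542e+00,
       -5.67880144e-07,  1.57083854e+00]), 'qd': array([-0.00021008,  0.00087331, -0.00233099,  0.00078039, -0.00035474,
       -0.00010697]), 'tau': array([ 3.32758254e-04, -4.05681682e+01,  2.53920025e+01,  1.89423031e-02,
        1.98906478e-04,  3.84029150e-06]), 'eef_pos': array([ 229.86662135, -471.2469246 ,  244.44881135]), 'orientation': array([-9.69408972e-04,  9.74369639e-01,  2.24950697e-01, -2.24139956e-04]), 'wrist_force': array([-0.69849748, -0.35346323,  0.46757806]), 'torque': array([-0.00376281, -0.01032127, -0.00884018]), 'finger_force': 0.0, 'finger_gap': 85.39925510142707} 14.0
top [[484.51434427   0.         282.97841058]
 [  0.         484.51434427 214.12448262]
 [  0.           0.           1.        ]] [[-0.06302397 -0.99801103  0.00139985]
 [-0.97271245  0.06111243 -0.22382084]
 [ 0.22329012 -0.01546773 -0.9746293 ]] [ 124.26203018  531.45034657 1182.55258411]
side [[525.58371465   0.         275.45155489]
 [  0.         525.58371465 205.07430755]
 [  0.           0.           1.        ]] [[-0.98825475 -0.15266585 -0.00675904]
 [-0.0824885   0.57016257 -0.81738014]
 [ 0.12863979 -0.80722226 -0.57605904]] [ 510.53007717   38.68112988 1720.27240553]
```

View pics/top0.png

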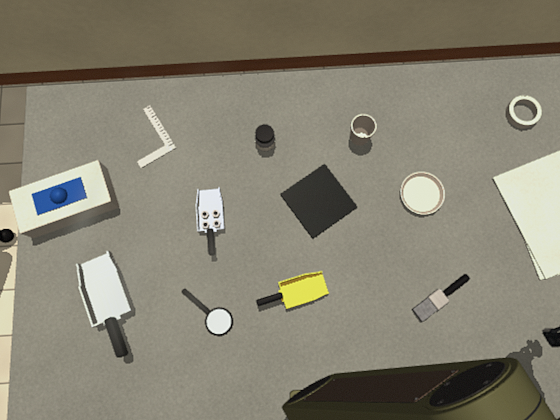

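View pics/side0.png

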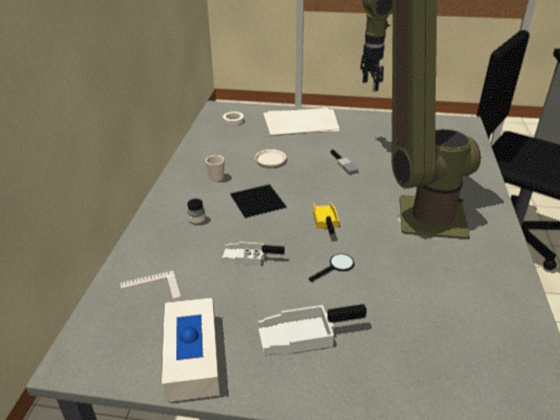

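Candidates for the scoop in the top view: a small silver one with nuts at (210,215), a large silver one at (105,300), and a yellow one at (292,290). By the description it is the small silver one. The dish is at (423,193), because the cup at (363,127) is the deep one and (525,112) is only a ring. The tile is at (318,201). Next I'll check the choice in a close crop and measure.

```bash
cat > h.py <<'E'
from plant import *
import cv2, numpy as np
def proj(c,X):
    p=(c["R"]@np.atleast_2d(X).T+np.array(c["t"])[:,None]); p=c["intrinsics"]@p; return (p[:2]/p[2]).T
def onz(c,uv,z):
    d=c["R"].T@np.linalg.inv(c["intrinsics"])@np.array([uv[0],uv[1],1.]); o=-c["R"].T@np.array(c["t"])
    return o+d*(z-o[2])/d[2]
def both(cs,uvs):
    A=[];b=[]
    for c,uv in zip(cs,uvs):
        P=c["intrinsics"]@np.c_[c["R"],c["t"]]
        for k in(0,1):
            r=uv[k]*P[2]-P[k]; A.append(r[:3]/np.linalg.norm(r[:3])); b.append(-r[3]/np.linalg.norm(r[:3]))
    return np.linalg.lstsq(np.array(A),np.array(b),rcond=None)[0]
E
python3 - <<'E'
from h import *
T=read_camera("top");S=read_camera("side")
def crop(c,x0,y0,w,h,k): return cv2.resize(c["pixels"][y0:y0+h,x0:x0+w,::-1],None,fx=k,fy=k,interpolation=cv2.INTER_CUBIC)
a=crop(T,180,180,60,80,6);b=crop(S,215,233,75,40,5.8)
im=np.zeros((480,800,3),np.uint8);im[:,:360]=a;im[:b.shape[0],362:362+b.shape[1]]=b;cv2.imwrite("pics/c1.png",im)
for n,c,tb,db in(("top",T,(270,155,95,90),(395,165,55,58)),("side",S,(225,180,65,40),(250,144,42,28))):
    x,y,w,h=tb; g=c["pixels"][y:y+h,x:x+w].max(2); m=(g<60).astype(np.uint8)
    ct=max(cv2.findContours(m,0,1)[0],key=cv2.contourArea); r=cv2.approxPolyDP(ct,6,True).reshape(-1,2)+[x,y]
    print(n,"tile",[onz(c,p,8).round(1)[:2].tolist() for p in r], cv2.contourArea(ct))
    x,y,w,h=db; g=c["pixels"][y:y+h,x:x+w].min(2); m=(g>150).astype(np.uint8)
    ct=max(cv2.findContours(m,0,1)[0],key=cv2.contourArea); e=cv2.fitEllipse(cv2.convexHull(ct)); print("dish",e,onz(c,np.array(e[0])+[x,y],16))
E
```

```text
top tile [[680.7, -33.8], [608.9, 91.4], [483.3, 17.0], [557.5, -107.1]] 2846.5
dish ((27.246986389160156, 27.4328556060791), (42.273372650146484, 45.366024017333984), 120.9567642211914) [ 584.54626803 -287.35270822   16.        ]
side tile [[481.3, 18.7], [555.4, -101.2], [676.6, -25.9], [601.7, 98.9]] 1024.5
dish ((20.783985137939453, 12.493392944335938), (16.67835807800293, 28.797401428222656), 87.83879852294922) [ 579.16342508 -288.31056217   16.        ]
```

View pics/c1.png

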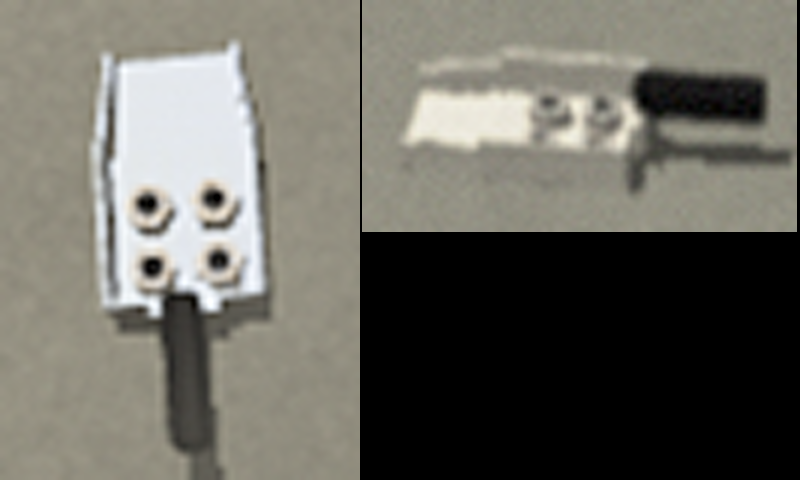

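The crop shows four nuts lying in the small silver scoop. Its handle runs from (210.2,229.5) to (211.5,255) in full-frame top pixels, and the nose edge is near (209.4,190). So the choice is right.

```bash
python3 - <<'E'
from h import *
T=read_camera("top");S=read_camera("side")
f=lambda a,b:(180+(a-.5)/6,180+(b-.5)/6)
s=lambda a,b:(215+(a-362)/5.8,233+b/5.8)
nose=onz(T,f(177,61),3);hb=onz(T,f(180,297),48);he=onz(T,f(189,448),46)
print("nose",nose,"handle front",hb,"end",he, np.linalg.norm((nose-he)[:2]),"expect 184")
# back corners of walls top z=28
print("backL",onz(T,f(103,308),0),"backR",onz(T,f(268,292),28))
print("tri handle end",both((T,S),(f(189,440),s(765,97))))
v=nose-he;print("yaw",np.degrees(np.arctan2(v[1],v[0])))
# reproject model for checking: search pose by handle mask + bright pan mask
g=T["pixels"][180:260,180:240].max(2)
def mask(pts): 
    m=np.zeros((80*8,60*8),np.uint8)
    for P in pts: cv2.fillPoly(m,[np.round((cv2.convexHull(proj(T,P).astype(np.float32)).reshape(-1,2)-[180,180]+.5)*8).astype(np.int32)],255)
    return cv2.resize(m,(60,80),interpolation=cv2.INTER_AREA)/255.
def box(xs,ys,zs): return np.array([[x,y,z] for x in xs for y in ys for z in zs],float)
def pose(p,P): c,sn=np.cos(p[2]),np.sin(p[2]); return P@np.array([[c,sn,0],[-sn,c,0],[0,0,1]])+[p[0],p[1],0]
H=box((-122,-54),(-8,8),(24,48)); 
B=np.array([[-55,-35,0],[-55,35,0],[-55,35,28],[-55,-35,28],[62,30,0],[62,-30,0],[62,30,18],[62,-30,18],[20,35,28],[20,-35,28],[20,35,0],[20,-35,0]],float)
bright=(T["pixels"][180:260,180:240].min(2)>165).astype(float); dark=(g<75).astype(float); dark[:48]=0
from scipy.optimize import minimize
def cost(p): p=[p[0],p[1],p[2]/100]; h=mask([pose(p,H)]);b=mask([pose(p,B)])*(1-h); return ((h-dark)**2).sum()+((b-np.maximum(bright,0))**2).sum()*.5
x0=he[:2]+122*v[:2]/np.linalg.norm(v[:2]); r=minimize(cost,[*x0,100*np.arctan2(v[1],v[0])],method="Nelder-Mead",options=dict(initial_simplex=None))
print("start",x0,cost([*x0,100*np.arctan2(v[1],v[0])]),"fit",r.x,np.degrees(r.x[2]/100),r.fun)
E
```

```text
nose [630.70097756 284.894051     3.        ] handle front [512.50941375 280.45619517  48.        ] end [447.41785986 278.84034639  46.        ] 183.3830651255944 expect 184
backL [519.55151155 321.48600725   0.        ] backR [516.43975391 244.91755582  28.        ]
tri handle end [449.21770349 279.63829546  38.71334834]
yaw 1.8917491195379408
start [569.35136743 282.86771916] 187.13113446651477 fit [570.35979394 285.06284871   3.39244455] 1.9437275496083732 152.59647230005436
```

>>> jog_arm(
  motion=[
    [0,0,0,0.105,1],
    [0,0,0,0.105,1],
    [0,0,0,0.105,1],
    [0,0,0,0.105,1],
    [10,-35,0,0,1],
    [10,-35,0,0,1],
    [10,-35,0,0,1],
    [10,-35,0,0,1],
    [10,-35,0,0,1],
    [10,-35,0,0,1],
    [10,-35,0,0,1],
    [10,-35,0,0,1],
    [10,-35,0,0,1],
    [10,-35,0,0,1],
    [10,-35,0,0,1],
    [10,-35,0,0,1],
    [10,-35,0,0,1],
    [10,-35,0,0,1],
    [10,-35,0,0,1],
    [10,-35,0,0,1],
  ],
  grip_force=120,
)

```text
time_s: 1.97
eef_pos: [373.6, 45.5, 246.4]
orientation: [-0.021, 0.999, 0.044, -0.001]
wrist_force: [-0.3, -0.2, -0.1]
finger_gap: 85.4
finger_force: 0.0
```

>>> jog_arm(
  motion=[
    [10,-35,0,0,1],
    [10,-35,0,0,1],
    [10,-35,0,0,1],
    [10,-35,10,0,1],
    [5,-30,15,0,1],
    [0,0,15,0,1],
    [0,0,15,0,1],
    [0,0,0,0,1],
    [0,0,0,0,1],
  ],
)

```text
time_s: 2.72
eef_pos: [409.8, 122.7, 203.6]
orientation: [-0.063, 0.993, 0.1, -0.008]
wrist_force: [0.1, -0.9, 0.1]
finger_gap: 85.5
finger_force: 0.0
```

```bash
cat >> h.py <<'E'
from scipy.spatial.transform import Rotation as Ro
def togo(X,yaw=None):
    s=get_state(); q=s["orientation"]; R=Ro.from_quat([q[1],q[2],q[3],q[0]]).as_matrix()
    a=np.degrees(np.arctan2(R[1,0],R[0,0]))
    print("t",s["time_s"],"tcp",s["eef_pos"].round(1),"yaw",a.round(2),"toolz",R[:,2].round(3),"F",s["wrist_force"].round(1),"gap",round(s["finger_gap"],1),"M",s["torque"].round(2))
    if X is not None: print("to go tool",(R.T@(np.array(X)-s["eef_pos"])).round(1), None if yaw is None else np.radians(a-yaw).round(3))
E
python3 -c "
from h import *
togo([454.5,280,53],1.9)"
```

```text
t 2.7167 tcp [409.8 122.7 203.6] yaw 11.48 toolz [-0.029  0.124 -0.992] F [ 0.1 -0.9  0.1] gap 85.5 M [-0.11 -0.05 -0.01]
to go tool [  75.7 -124.9  167.6] 0.167
```

```bash
python3 -c "
from h import *
s=get_state();print(s['q'].round(3),s['qd'].round(3))"
```

```text
[ 0.199  0.121 -0.437  1.017  0.128  3.141] [-0.003 -0.02   0.033  0.008 -0.001 -0.   ]
```

>>> jog_arm(
  motion=[
    [0,0,0,-0.124,1],
    [0,0,0,-0.124,1],
    [0,0,0,-0.124,1],
    [0,0,0,-0.124,1],
    [0,0,0,-0.124,1],
    [0,0,0,-0.124,1],
    [0,0,0,-0.124,1],
    [0,0,0,-0.124,1],
    [0,0,0,-0.124,1],
    [0,0,0,-0.124,1],
    [0,0,0,-0.124,1],
    [0,0,0,-0.124,1],
    [0,0,0,-0.124,1],
    [0,0,0,-0.124,1],
    [0,0,0,-0.124,1],
    [0,0,0,-0.124,1],
    [0,0,0,-0.124,1],
    [0,0,0,-0.124,1],
    [0,0,0,-0.124,1],
    [0,0,0,-0.124,1],
  ],
)

```text
time_s: 4.38
eef_pos: [411.2, 122.9, 205.6]
orientation: [-0.026, 0.225, 0.972, 0.058]
wrist_force: [-0.4, -0.9, -0.3]
finger_gap: 85.5
finger_force: 0.0
```

>>> jog_arm(
  motion=[
    [0,0,0,-0.124,1],
    [0,0,0,-0.124,1],
    [0,0,0,-0.124,1],
    [0,0,0,-0.124,1],
    [0,0,0,-0.124,1],
    [0,0,0,-0.124,1],
    [0,0,0,-0.124,1],
    [0,0,0,-0.124,1],
    [0,0,0,-0.124,1],
    [0,0,0,-0.124,1],
    [0,0,0,-0.124,1],
    [0,0,0,-0.124,1],
    [0,0,0,-0.124,1],
    [0,0,0,-0.124,1],
    [0,0,0,-0.124,1],
    [0,0,0,-0.124,1],
    [0,0,0,-0.124,1],
    [0,0,0,-0.124,1],
    [0,0,0,-0.124,1],
    [0,0,0,-0.124,1],
  ],
)

```text
time_s: 6.05
eef_pos: [411.3, 122.9, 205.6]
orientation: [-0.047, 0.846, -0.529, -0.044]
wrist_force: [-0.5, -0.5, 0.8]
finger_gap: 85.2
finger_force: 0.0
```

>>> jog_arm(
  motion=[
    [0,0,0,-0.124,1],
    [0,0,0,-0.124,1],
    [0,0,0,-0.124,1],
    [0,0,0,-0.124,1],
    [0,0,0,-0.124,1],
    [0,0,0,-0.124,1],
    [0,0,0,-0.124,1],
    [0,0,0,-0.124,1],
    [0,0,0,-0.124,1],
    [0,0,0,-0.124,1],
    [0,0,0,-0.124,1],
    [0,0,0,-0.124,1],
    [0,0,0,-0.124,1],
  ],
)

```text
time_s: 7.13
eef_pos: [388.7, 189.0, 205.7]
orientation: [-0.035, 0.979, 0.202, 0.009]
wrist_force: [0.1, 0.3, 0.7]
finger_gap: 85.4
finger_force: 0.0
```

```bash
python3 -c "
from h import *
s=get_state();print(s['q'].round(3));togo(None)"
```

```text
[ 0.406  0.101 -0.45   0.987  0.065 -3.14 ]
t 7.1333 tcp [388.7 189.  205.7] yaw 23.21 toolz [ 0.004  0.073 -0.997] F [0.1 0.3 0.7] gap 85.4 M [-0.01  0.02  0.  ]
```

>>> jog_arm(
  motion=[
    [0,30,0,0,1],
    [0,30,0,0,1],
    [0,30,0,0,1],
    [0,0,0,0,1],
  ],
)

```text
time_s: 7.47
eef_pos: [403.5, 151.0, 200.0]
orientation: [-0.014, 0.985, 0.17, 0.012]
wrist_force: [-0.2, -0.0, 1.4]
finger_gap: 85.3
finger_force: 0.0
```

```bash
python3 -c "
from h import *
s=get_state();print(s['q'].round(3));togo(None)"
```

```text
[ 0.342  0.106 -0.459  0.977  0.023 -3.141]
t 7.4667 tcp [403.5 151.  200. ] yaw 19.52 toolz [ 0.02   0.032 -0.999] F [-0.2 -0.   1.4] gap 85.3 M [-0.01  0.02  0.05]
```

>>> jog_arm(
  motion=[
    [0,25,0,0,1],
    [0,25,0,0,1],
    [0,0,0,0.12,1],
    [0,0,0,0.12,1],
    [0,0,0,0.12,1],
    [0,0,0,0.12,1],
    [0,0,0,0.12,1],
    [0,0,0,0.12,1],
    [0,0,0,0.12,1],
    [0,0,0,0.12,1],
    [0,0,0,0.12,1],
    [0,0,0,0.12,1],
    [0,0,0,0.12,1],
    [0,0,0,0.12,1],
    [0,0,0,0.12,1],
    [0,0,0,0.12,1],
    [0,0,0,0.12,1],
    [0,0,0,0.12,1],
  ],
)

```text
time_s: 8.97
eef_pos: [410.4, 131.7, 198.8]
orientation: [0.013, -0.69, 0.723, -0.006]
wrist_force: [-0.5, -0.6, -0.1]
finger_gap: 85.2
finger_force: 0.0
```

>>> jog_arm(
  motion=[
    [0,0,0,0.12,1],
    [0,0,0,0.12,1],
    [0,0,0,0.12,1],
    [0,0,0,0.12,1],
    [0,0,0,0.12,1],
    [0,0,0,0.12,1],
    [0,0,0,0.12,1],
    [0,0,0,0.12,1],
    [0,0,0,0.12,1],
    [0,0,0,0.12,1],
    [0,0,0,0,1],
  ],
)

```text
time_s: 9.88
eef_pos: [410.4, 131.8, 198.8]
orientation: [0.014, -0.164, 0.986, 0.003]
wrist_force: [0.1, -0.4, 0.6]
finger_gap: 85.5
finger_force: 0.0
```

```bash
python3 -c "
from h import *
s=get_state();print(s['q'].round(3));togo([454.5,280,110],-178.1)"
```

```text
[ 0.31   0.108 -0.46   0.975  0.001 -0.019]
t 9.8833 tcp [410.4 131.8 198.8] yaw -161.17 toolz [ 0.027  0.01  -1.   ] F [ 0.1 -0.4  0.6] gap 85.5 M [-0.06  0.01  0.04]
to go tool [-87.  126.   91.4] 0.295
```

>>> jog_arm(
  motion=[
    [0,0,0,0.1,1],
    [0,0,0,0.1,1],
    [0,0,0,0.095,1],
    [-10,30,18,0,1],
    [-10,30,18,0,1],
    [-10,30,18,0,1],
    [-10,30,18,0,1],
    [-9,27,18,0,1],
    [0,0,0,0,1],
    [0,0,0,0,1],
  ],
)

```text
time_s: 10.72
eef_pos: [455.7, 282.6, 110.1]
orientation: [0.012, -0.021, 1.0, 0.004]
wrist_force: [-0.3, -0.1, 0.5]
finger_gap: 85.7
finger_force: 0.0
```

```bash
python3 - <<'E'
from h import *
s=get_state();print(s['q'].round(3));togo([454.5,280,53],-178.1)
T=read_camera("top");S=read_camera("side")
a=cv2.resize(T["pixels"][180:280,160:260,::-1],None,fx=4,fy=4);b=cv2.resize(S["pixels"][200:300,210:310,::-1],None,fx=4,fy=4)
cv2.imwrite("pics/c2.png",np.hstack([a,b]))
E
```

```text
[ 0.558  0.356 -0.375  0.814 -0.006  0.517]
t 10.7167 tcp [455.7 282.6 110.1] yaw -177.65 toolz [ 0.024  0.009 -1.   ] F [-0.3 -0.1  0.5] gap 85.7 M [-0.09  0.06 -0.01]
to go tool [ 2.7 -3.  57. ] 0.008
```

View pics/c2.png

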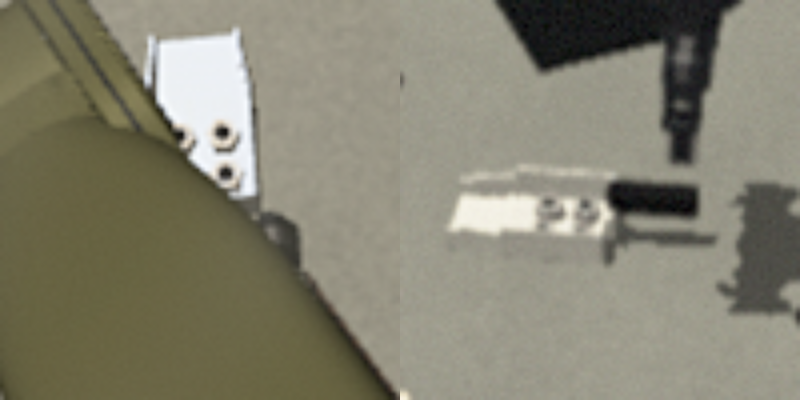

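>>> jog_arm(
  motion=[
    [1,-1,20,0,1],
    [1,-1,20,0,1],
    [0,-1,16,0,1],
    [0,0,0,0,1],
    [0,0,0,0,0],
    [0,0,0,0,0],
    [0,0,0,0,0],
    [0,0,0,0,0],
    [0,0,0,0,0],
    [0,0,0,0,0],
    [0,0,0,0,0],
    [0,0,0,0,0],
  ],
  grip_force=120,
)

```text
time_s: 11.82
eef_pos: [455.2, 280.5, 55.9]
orientation: [0.013, -0.019, 1.0, 0.005]
wrist_force: [-0.8, -0.3, 2.8]
finger_gap: 10.8
finger_force: 118.0
```

```bash
python3 -c "
from h import *
togo([454.5,280,53],-178.1);print(get_state()['finger_force'])"
```

```text
t 11.8167 tcp [455.2 280.5  55.9] yaw -177.8 toolz [ 0.027  0.011 -1.   ] F [-0.8 -0.3  2.8] gap 10.8 M [-0.07  0.18  0.02]
to go tool [ 0.8 -0.5  2.8] 0.005
117.96712497198314
```

>>> jog_arm(
  motion=[
    [0,0,0,0,0.5],
    [0,0,0,0,0.5],
    [0,0,4,0,0.5],
    [0,0,4,0,0.5],
    [0,0,0,0,0],
    [0,0,0,0,0],
    [0,0,0,0,0],
    [0,0,0,0,0],
    [0,0,0,0,0],
    [0,0,0,0,0],
  ],
  grip_force=120,
)

```text
time_s: 12.65
eef_pos: [455.2, 280.2, 47.4]
orientation: [0.013, -0.019, 1.0, 0.005]
wrist_force: [-0.9, -0.3, 0.5]
finger_gap: 12.9
finger_force: 117.5
```

```bash
python3 - <<'E'
from h import *
togo(None)
S=read_camera("side")
b=cv2.resize(S["pixels"][215:285,210:310,::-1],None,fx=6,fy=6,interpolation=cv2.INTER_CUBIC)
cv2.imwrite("pics/c3.png",b)
E
```

```text
t 12.65 tcp [455.2 280.2  47.4] yaw -177.82 toolz [ 0.026  0.01  -1.   ] F [-0.9 -0.3  0.5] gap 12.9 M [-0.23  0.16 -0.13]
```

View pics/c3.png

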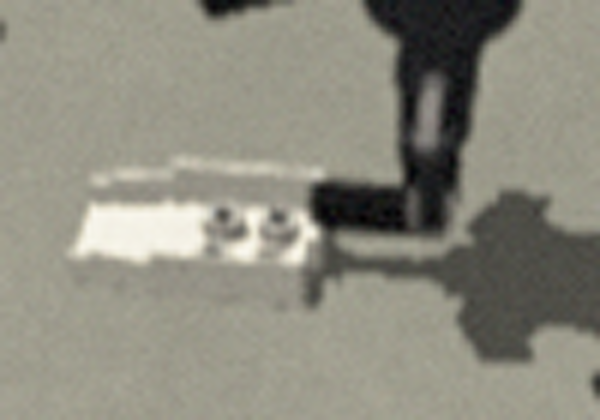

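>>> jog_arm(
  motion=[
    [0,0,-5,0,0],
    [0,0,-10,0,0],
    [0,0,-10,0,0],
    [0,0,-5,0,0],
    [0,0,0,0,0],
    [0,0,0,0,0],
  ],
)

```text
time_s: 13.2
eef_pos: [455.2, 280.5, 78.3]
orientation: [0.014, -0.019, 1.0, 0.005]
wrist_force: [0.4, -0.2, -1.1]
finger_gap: 13.1
finger_force: 117.7
```

```bash
python3 - <<'E'
from h import *
togo(None);print(get_state()['q'].round(3))
S=read_camera("side")
b=cv2.resize(S["pixels"][200:280,200:310,::-1],None,fx=6,fy=6,interpolation=cv2.INTER_CUBIC)
cv2.imwrite("pics/c4.png",b)
E
```

```text
t 13.2 tcp [455.2 280.5  78.3] yaw -177.81 toolz [ 0.028  0.012 -1.   ] F [ 0.4 -0.2 -1.1] gap 13.1 M [-0.04  0.25 -0.  ]
[ 0.555  0.384 -0.428  0.728 -0.005  0.517]
```

View pics/c4.png

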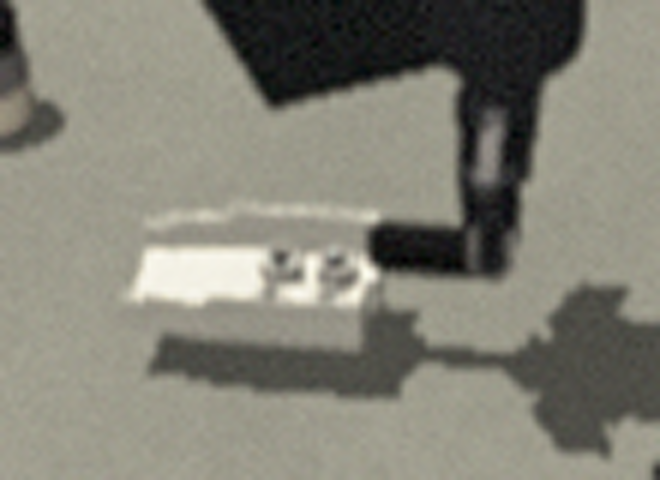

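>>> jog_arm(
  motion=[
    [0,0,-8,0,0],
    [0,0,-16,0,0],
    [0,0,-20,0,0],
    [0,0,-20,0,0],
    [0,0,-15,0,0],
    [0,0,-8,0,0],
    [1,-8,0,0,0],
    [2,-16,0,0,0],
    [3,-24,0,0,0],
    [3,-30,0,0,0],
    [3,-30,0,0,0],
    [3,-30,0,0,0],
    [3,-30,0,0,0],
    [3,-30,0,0,0],
    [3,-30,0,0,0],
    [3,-30,0,0,0],
    [3,-30,0,0,0],
    [3,-30,0,0,0],
    [3,-30,0,0,0],
    [3,-30,0,0,0],
  ],
)

```text
time_s: 14.92
eef_pos: [426.0, -101.6, 158.7]
orientation: [0.012, -0.019, 1.0, 0.005]
wrist_force: [1.0, 0.6, -2.5]
finger_gap: 12.3
finger_force: 117.8
```

>>> jog_arm(
  motion=[
    [3,-30,0,0,0],
    [3,-30,0,0,0],
    [2,-24,0,0,0],
    [2,-16,0,0,0],
    [1,-8,0,0,0],
    [0,0,0,0.05,0],
    [0,0,0,0.1,0],
    [0,0,0,0.1,0],
    [0,0,0,0.1,0],
    [0,0,0,0.1,0],
    [0,0,0,0.05,0],
    [0,0,0,0,0],
    [0,0,0,0,0],
  ],
)

```text
time_s: 16.0
eef_pos: [420.3, -207.6, 157.9]
orientation: [0.011, 0.228, 0.974, 0.008]
wrist_force: [0.1, 0.3, -1.2]
finger_gap: 12.6
finger_force: 117.8
```

```bash
python3 - <<'E'
from h import *
togo([420,-208,84],153.7);print(get_state()['q'].round(3))
T=read_camera("top");S=read_camera("side")
a=cv2.resize(T["pixels"][140:260,350:470,::-1],None,fx=3.3,fy=3.3);b=cv2.resize(S["pixels"][110:230,230:350,::-1],None,fx=3.3,fy=3.3)
cv2.imwrite("pics/c5.png",np.hstack([a,b]))
E
```

```text
t 16.0 tcp [ 420.3 -207.6  157.9] yaw 153.65 toolz [ 0.025  0.011 -1.   ] F [ 0.1  0.3 -1.2] gap 12.6 M [0.05 0.18 0.01]
to go tool [ 1.4 -2.1 73.8] -0.001
[-0.473  0.211 -0.446  0.896  0.022 -0.013]
```

View pics/c5.png

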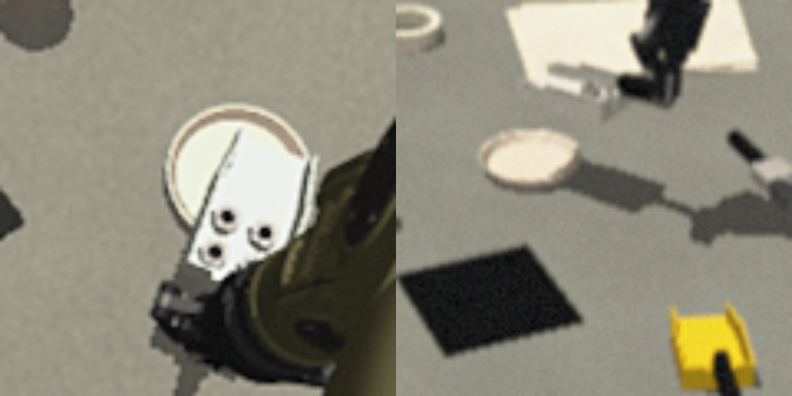

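>>> jog_arm(
  motion=[
    [0,0,10,0,0],
    [0,0,18,0,0],
    [0,0,18,0,0],
    [0,0,16,0,0],
    [0,0,8,0,0],
    [0,0,0,0,0],
    [0,0,0,0,0],
  ],
)

```text
time_s: 16.68
eef_pos: [422.7, -207.4, 88.5]
orientation: [0.011, 0.229, 0.973, 0.008]
wrist_force: [1.3, -1.1, -1.0]
finger_gap: 12.5
finger_force: 117.8
```

>>> jog_arm(
  motion=[
    [0,0,0,0,0],
    [0,0,0,0,0],
    [0,0,0,0,0],
  ],
  grip_force=20,
)

```text
time_s: 16.93
eef_pos: [423.7, -208.0, 89.5]
orientation: [0.013, 0.229, 0.973, 0.008]
wrist_force: [-0.7, -1.0, -2.9]
finger_gap: 12.5
finger_force: 117.8
```

```bash
python3 - <<'E'
from h import *
togo(None)
T=read_camera("top");S=read_camera("side")
a=cv2.resize(T["pixels"][150:250,370:470,::-1],None,fx=4,fy=4);b=cv2.resize(S["pixels"][120:220,240:340,::-1],None,fx=4,fy=4)
cv2.imwrite("pics/c6.png",np.hstack([a,b]))
E
```

```text
t 16.9333 tcp [ 423.7 -208.    89.5] yaw 153.55 toolz [ 0.028  0.01  -1.   ] F [-0.7 -1.  -2.9] gap 12.5 M [ 0.09  0.21 -0.  ]
```

View pics/c6.png

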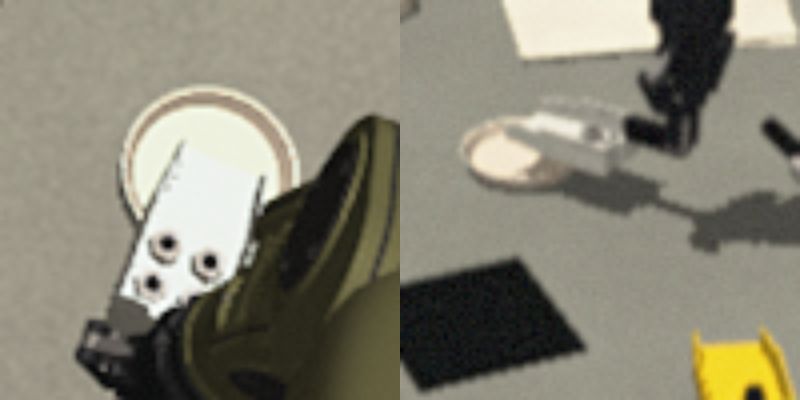

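>>> jog_arm(
  motion=[
    [0,0,0,0,0.08],
    [0,0,0,0,0.08],
  ],
  grip_force=20,
)

```text
time_s: 17.2
eef_pos: [423.1, -207.6, 88.8]
orientation: [0.012, 0.229, 0.973, 0.008]
wrist_force: [-0.8, -0.2, -1.9]
finger_gap: 12.7
finger_force: 117.8
```

>>> jog_arm(
  motion=[
    [0,0,0,0,0.165],
    [0,0,0,0,0.165],
  ],
  grip_force=20,
)

```text
time_s: 17.37
eef_pos: [423.0, -207.6, 88.6]
orientation: [0.012, 0.229, 0.973, 0.008]
wrist_force: [-0.5, -0.4, -3.0]
finger_gap: 14.5
finger_force: 58.9
```

>>> jog_arm(
  motion=[
    [0,0,0,0,0.175],
    [0,0,0,0,0.175],
  ],
  grip_force=20,
)

```text
time_s: 17.53
eef_pos: [423.0, -207.6, 88.5]
orientation: [0.012, 0.229, 0.973, 0.008]
wrist_force: [0.2, -0.4, -1.4]
finger_gap: 15.0
finger_force: 32.7
```

```bash
python3 -c "
from h import *
togo(None)"
```

```text
t 17.5333 tcp [ 423.  -207.6   88.5] yaw 153.54 toolz [ 0.027  0.011 -1.   ] F [ 0.2 -0.4 -1.4] gap 15.0 M [ 0.06  0.24 -0.03]
```

>>> jog_arm(
  motion=[
    [0,0,0,0,0.18],
    [0,0,0,0,0.18],
  ],
)

```text
time_s: 17.7
eef_pos: [423.1, -207.6, 88.6]
orientation: [0.012, 0.229, 0.973, 0.008]
wrist_force: [-0.6, 0.2, -2.1]
finger_gap: 15.4
finger_force: 19.4
```

```bash
cat >> h.py <<'E'
def red(): pass
E
python3 -c "
from h import *
togo(None)
c=read_camera('side');cv2.imwrite('pics/ref.png',c['pixels'])"
```

```text
t 17.7 tcp [ 423.1 -207.6   88.6] yaw 153.54 toolz [ 0.027  0.01  -1.   ] F [-0.6  0.2 -2.1] gap 15.4 M [0.03 0.12 0.03]
```

>>> jog_arm(
  motion=[
    [0,0,0,0,0.183],
    [0,0,0,0,0.183],
  ],
)

```text
time_s: 17.92
eef_pos: [423.2, -207.7, 88.7]
orientation: [0.012, 0.229, 0.973, 0.008]
wrist_force: [-0.0, -0.7, -1.6]
finger_gap: 15.7
finger_force: 11.5
```

```bash
cat >> h.py <<'E'
def diff(new):
    r=cv2.imread('pics/ref.png').astype(int);c=read_camera('side')['pixels'].astype(int);cv2.imwrite('pics/'+new,c)
    d=(abs(c-r).max(2)>40)[130:200,255:330]; ys,xs=np.nonzero(d); print("changed",len(xs), (xs.mean()+255,ys.mean()+130) if len(xs) else "")
E
python3 -c "
from h import *
togo(None);diff('r1.png')"
```

```text
t 17.9167 tcp [ 423.2 -207.7   88.7] yaw 153.54 toolz [ 0.027  0.01  -1.   ] F [-0.  -0.7 -1.6] gap 15.7 M [0.05 0.08 0.03]
changed 1 (np.float64(269.0), np.float64(164.0))[ WARN:0@0.559] global loadsave.cpp:1063 imwrite_ Unsupported depth image for selected encoder is fallbacked to CV_8U.
```

```bash
python3 -c "
import cv2
b=cv2.imread('pics/r1.png')[125:195,250:340,::-1]
cv2.imwrite('pics/c7.png',cv2.resize(b,None,fx=8,fy=8,interpolation=cv2.INTER_CUBIC))"
```

```text
(no output)
```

View pics/c7.png

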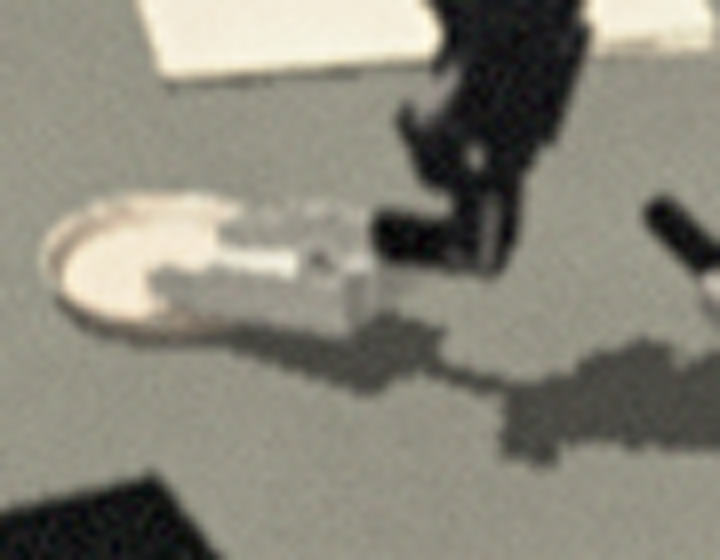

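The scoop has pivoted in the grip, and its nose now rests low inside the dish, near (150,280) in the crop. Next I'll raise the hand along the pivot arc.

>>> jog_arm(
  motion=[
    [-3,0,-5,0,0.183],
    [-3,0,-5,0,0.183],
    [-3,0,-5,0,0.183],
    [-3,0,-5,0,0.183],
    [-4,0,-5,0,0.183],
    [-4,0,-5,0,0.183],
    [-4,0,-5,0,0.183],
    [-4,0,-5,0,0.183],
    [-3,0,-5,0,0.183],
    [0,0,0,0,0.183],
  ],
)

```text
time_s: 18.8
eef_pos: [451.1, -222.7, 135.4]
orientation: [0.013, 0.229, 0.973, 0.008]
wrist_force: [0.8, 0.4, -1.0]
finger_gap: 15.7
finger_force: 11.3
```

```bash
python3 -W ignore -c "
from h import *
togo(None);diff('r2.png')"
```

```text
t 18.8 tcp [ 451.1 -222.7  135.4] yaw 153.54 toolz [ 0.029  0.009 -1.   ] F [ 0.8  0.4 -1. ] gap 15.7 M [ 0.   -0.04  0.02]
changed 856 (np.float64(304.05607476635515), np.float64(150.3072429906542))[ WARN:0@0.552] global loadsave.cpp:1063 imwrite_ Unsupported depth image for selected encoder is fallbacked to CV_8U.
```

>>> jog_arm(
  motion=[
    [-5,0,-6,0,0.183],
    [-5,0,-6,0,0.183],
    [-6,0,-5,0,0.183],
    [-6,0,-5,0,0.183],
    [-6,0,-5,0,0.183],
    [-6,0,-4,0,0.183],
    [-6,0,-4,0,0.183],
    [0,0,0,0,0.183],
    [0,0,0,0,0.183],
    [0,0,0,0,0.183],
  ],
)

```text
time_s: 19.68
eef_pos: [484.0, -239.8, 169.5]
orientation: [0.011, 0.229, 0.973, 0.008]
wrist_force: [0.9, 0.2, -1.8]
finger_gap: 15.6
finger_force: 11.0
```

```bash
python3 -W ignore - <<'E'
from h import *
togo(None)
T=read_camera("top");S=read_camera("side")
a=cv2.resize(T["pixels"][150:250,370:470,::-1],None,fx=4,fy=4,interpolation=cv2.INTER_CUBIC);b=cv2.resize(S["pixels"][110:210,240:340,::-1],None,fx=4,fy=4,interpolation=cv2.INTER_CUBIC)
cv2.imwrite("pics/c8.png",np.hstack([a,b]))
E
```

```text
t 19.6833 tcp [ 484.  -239.8  169.5] yaw 153.54 toolz [ 0.026  0.011 -1.   ] F [ 0.9  0.2 -1.8] gap 15.6 M [ 0.01  0.05 -0.01]
```

View pics/c8.png

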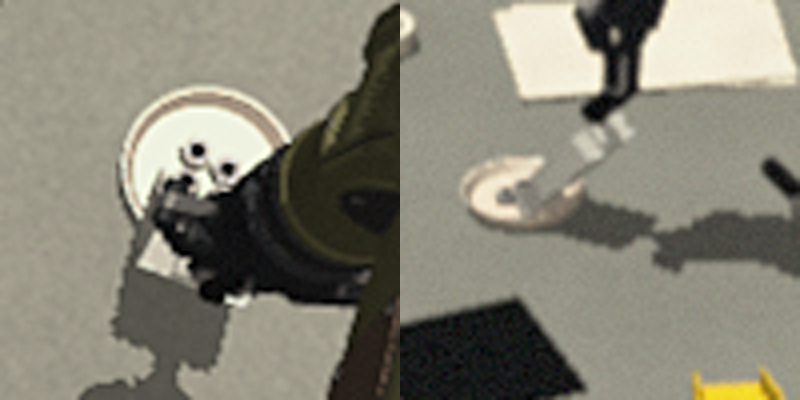

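Three nuts show in the dish, at (197,150), (228,168) and (180,180) in the top crop. The scoop is tilted about 50° nose-down with its nose in the dish, which hasn't moved. Now I'll firm the grip, draw away and carry the scoop to the tile.

>>> jog_arm(
  motion=[
    [0,0,0,0,0.15],
    [0,0,0,0,0.15],
    [2,0,-5,0,0.15],
    [4,0,-10,0,0.15],
    [4,0,-15,0,0.15],
    [4,0,-20,0,0.15],
    [0,0,-20,0,0.15],
    [0,0,0,0,0.15],
    [0,0,0,0,0.15],
  ],
  grip_force=120,
)

```text
time_s: 20.53
eef_pos: [470.9, -235.0, 241.5]
orientation: [0.014, 0.229, 0.973, 0.008]
wrist_force: [-0.7, -0.6, -1.3]
finger_gap: 14.0
finger_force: 62.8
```

```bash
python3 -W ignore - <<'E'
from h import *
togo(None)
f=[]
T=read_camera("top");S=read_camera("side")
for i in range(8): read_camera("top"); f.append(get_state()["wrist_force"][2])
print("mean Fz",np.mean(f),"empty expects -1.57, one nut -1.74")
# nuts in dish: dark holes in top view; dish position
g=T["pixels"][165:223,395:450]; m=(g.min(2)>150).astype(np.uint8)
ct=max(cv2.findContours(m,0,1)[0],key=cv2.contourArea); e=cv2.fitEllipse(cv2.convexHull(ct)); print("dish",onz(T,np.array(e[0])+[395,165],16))
for c,(x,y,w,h) in((T,(400,170,46,46)),(S,(256,148,30,20))):
    g=c["pixels"][y:y+h,x:x+w].max(2); 
    print("\n".join("".join("#" if v<90 else "+" if v<150 else "." for v in r) for r in g))
E
```

```text
t 20.5333 tcp [ 470.9 -235.   241.5] yaw 153.54 toolz [ 0.03   0.009 -1.   ] F [-0.7 -0.6 -1.3] gap 14.0 M [-0.01  0.03  0.03]
mean Fz -1.1360400050279493 empty expects -1.57, one nut -1.74
dish [ 592.93111662 -283.1033281    16.        ]
..................++.++.......................
...............+..............................
..............................................
..............................................
...............++........++...................
.............+...++++.+.......................
...........+.+.................+..............
...........+..................................
...+.....+........................+....+......
........+.....................................
..+...........................................
..............................................
.....+........................................
..............................................
+...+.........................................
..............................................
+.................##+...................+...++
+..............+..###.......................+#
...............
[... 1220 characters left out ...]
............#####################
......+###+.............+#####################
+..++++..............+++++.+.+
+.+++...................+++++.
.++........................++.
............................++
.............................+
..............................
..............................
..............++..............
.............++++.............
..........+..+++++..++........
.........++++++++.+++++.......
.........+++++++..+++++......+
.........++++++++...........+#
+.............++++.........++#
+++............+++........++##
++++....................+++###
.+++++................+++#####
+.+++++++++.......+++++#######
...++++++++++++++++++#########
+...++++++++++++++####+++++###
```

>>> jog_arm(
  motion=[
    [1,15,0,0,0.15],
    [1,30,0,0,0.15],
    [2,31,0,0,0.15],
    [2,31,0,0,0.15],
    [2,31,0,0,0.15],
    [2,31,0,0,0.15],
    [3,31,0,0,0.15],
    [3,31,0,0,0.15],
    [0,0,0,-0.1,0.15],
    [0,0,0,-0.1,0.15],
    [0,0,0,-0.1,0.15],
    [0,0,0,-0.1,0.15],
    [0,0,0,-0.1,0.15],
    [0,0,0,-0.1,0.15],
    [0,0,0,-0.1,0.15],
    [0,0,0,-0.1,0.15],
    [0,0,0,-0.1,0.15],
    [0,0,0,-0.095,0.15],
  ],
)

```text
time_s: 22.53
eef_pos: [558.5, -20.6, 244.0]
orientation: [0.014, -0.266, 0.964, 0.002]
wrist_force: [0.5, 0.6, -1.7]
finger_gap: 14.0
finger_force: 62.9
```

```bash
python3 -W ignore - <<'E'
from h import *
togo([559,-18,192],-149.4); print(get_state()['q'].round(3))
T=read_camera("top");S=read_camera("side")
g=T["pixels"][165:223,395:450]; m=(g.min(2)>150).astype(np.uint8)
ct=max(cv2.findContours(m,0,1)[0],key=cv2.contourArea); e=cv2.fitEllipse(cv2.convexHull(ct)); print("dish",onz(T,np.array(e[0])+[395,165],16))
for c,(x,y,w,h) in((T,(405,175,36,36)),(S,(256,148,30,20))):
    g=c["pixels"][y:y+h,x:x+w].max(2); 
    print("\n".join("".join("#" if v<100 else "+" if v<170 else "." for v in r) for r in g))
E
```

```text
t 22.5333 tcp [558.5 -20.6 244. ] yaw -149.15 toolz [ 0.026  0.01  -1.   ] F [ 0.5  0.6 -1.7] gap 14.0 M [-0.04  0.09 -0.01]
to go tool [-0.3  2.2 52. ] 0.004
[-0.043  0.3   -0.086  1.159  0.012 -0.581]
dish [ 587.97699149 -317.54048157   16.        ]
+++++++++++++++++##++++++.....++++++
+++++++++++++++++###+.+++++.....++++
+++++++++++++++++##+....+++++....+++
++++++++++++++++++##......++++....++
++++++++++++++++++##+......++++....+
++++++++++++++++++##+........+++....
+++++++++++++++++++##.........+++...
+++++++++++++++++++##..........+.+..
+++++++++++++++++++##+..............
+++++++++++++++++++##+..........+...
++++++++++++++++++++##.............+
++++++++++++++++++++##.............+
++++++++++++++++++++##+.............
++++++++++++++++++++##+...........+.
+++++++++++++++++++++##.............
+++++++++++++++++++++##+............
++++++++++++++++++++###+............
+++++++++++++++++++++##+............
++++++++++++++++++++++##............
+++++++++++++++++++++###+...........
++++++++++++++++++++++##+...........
++++++++++++++++++++++##+...........
++++++++++++++++++++++##+.........
[... 403 characters left out ...]
....++
+++++++++++++++++++++++++###+....#++
+++++++++++++++++++++++++####...++++
#######+++++++++++++++++++++++
######++..............++++++++
#####+...................+++++
#####......................+++
####+.......................++
###+.........................+
##++..........................
+++++.........++..............
+..++........++++.............
+..+++....++++++++.+++........
+...++...++++++++++++++.......
++..++..+++++++++.+++++......+
.+..+++.+++++++++++..........+
..++++++.....+++++..........+#
..++++++......++++.........+##
.++++++++................++###
.+++++++++............+++####+
+++++++++++++++++++++++####+++
+++++++++++++++++++######+++++
++++++++++##+###+#####++++++++
```

>>> jog_arm(
  motion=[
    [0,1,15,0,0.15],
    [0,1,25,0,0.15],
    [0,0,15,0,0.15],
    [0,0,6,0,0.175],
    [0,0,5,0,0.175],
    [0,0,5,0,0.175],
    [7,0,5,0,0.175],
    [7,0,5,0,0.175],
    [8,0,5,0,0.175],
    [8,0,7,0,0.175],
    [8,0,7,0,0.175],
    [8,0,7,0,0.175],
    [0,0,0,0,0.175],
  ],
)

```text
time_s: 23.72
eef_pos: [518.0, -42.1, 135.0]
orientation: [0.013, -0.263, 0.965, 0.002]
wrist_force: [-0.6, -0.3, 0.6]
finger_gap: 15.4
finger_force: 32.1
```

```bash
python3 -W ignore - <<'E'
from h import *
togo([481.7,-63.5,55.4],-149.4)
E
```

```text
t 23.7167 tcp [518.  -42.1 135. ] yaw -149.54 toolz [ 0.024  0.01  -1.   ] F [-0.6 -0.3  0.6] gap 15.4 M [-0.1  -0.01 -0.06]
to go tool [44.2  0.3 78.5] -0.002
```

>>> jog_arm(
  motion=[
    [5,0,6,0,0.175],
    [5,0,6,0,0.175],
    [5,0,6,0,0.175],
    [4,0,7,0,0.175],
    [4,0,7,0,0.175],
    [4,0,7,0,0.175],
    [4,0,7,0,0.175],
    [4,0,7,0,0.175],
    [3,0,6,0,0.175],
    [2,0,5,0,0.175],
    [2,0,4,0,0.175],
    [1,0,4,0,0.175],
    [1,0,3,0,0.18],
    [0,0,0,0,0.18],
  ],
)

```text
time_s: 24.88
eef_pos: [484.2, -62.8, 59.0]
orientation: [0.014, -0.263, 0.965, 0.002]
wrist_force: [-0.9, -0.3, 0.3]
finger_gap: 15.3
finger_force: 18.8
```

```bash
python3 -W ignore - <<'E'
from h import *
togo([481.7,-63.5,55.4],-149.4)
E
```

```text
t 24.8833 tcp [484.2 -62.8  59. ] yaw -149.44 toolz [ 0.025  0.01  -1.   ] F [-0.9 -0.3  0.3] gap 15.3 M [-0.05  0.01  0.01]
to go tool [2.6 0.7 3.5] -0.001
```

>>> jog_arm(
  motion=[
    [1,0,2,0,0.18],
    [1,0,2,0,0.18],
    [0,0,0,0,0.18],
    [0,0,0,0,0.18],
  ],
)

```text
time_s: 25.22
eef_pos: [483.4, -63.7, 55.7]
orientation: [0.014, -0.264, 0.965, 0.002]
wrist_force: [0.5, 0.6, 0.1]
finger_gap: 15.1
finger_force: 18.7
```

```bash
cat > fit.py <<'E'
from h import *
from scipy.optimize import minimize
def box(xs,ys,zs): return np.array([[x,y,z] for x in xs for y in ys for z in zs],float)
B=np.array([[-55,-35,0],[-55,35,0],[-55,35,28],[-55,-35,28],[62,30,0],[62,-30,0],[62,30,18],[62,-30,18],[20,35,28],[20,-35,28],[20,35,0],[20,-35,0]],float)
togo([481.7,-63.5,55.4],-149.4)
for n,(x,y,w,h) in (("top",(275,150,95,100)),("side",(215,170,90,60))):
    c=read_camera(n); g=c["pixels"][y:y+h,x:x+w]; br=(g.min(2)>120).astype(np.uint8)
    br=(cv2.connectedComponents(br)[1]); k=np.argmax(np.bincount(br.ravel())[1:])+1; br=(br==k).astype(float)
    ys,xs=np.nonzero(br); print(n,"bright px",len(xs),"centre",onz(c,(xs.mean()+x,ys.mean()+y),18).round(1))
    def cost(p):
        a=p[2]/100; P=B@np.array([[np.cos(a),np.sin(a),0],[-np.sin(a),np.cos(a),0],[0,0,1]])+[p[0],p[1],8]
        m=np.zeros((h*8,w*8),np.uint8); cv2.fillConvexPoly(m,np.round((cv2.convexHull(proj(c,P).astype(np.float32)).reshape(-1,2)-[x,y]+.5)*8).astype(np.int32),255)
        return ((cv2.resize(m,(w,h),interpolation=cv2.INTER_AREA)/255.-br)**2).sum()
    r=minimize(cost,[580,-5,53],method="Nelder-Mead",options=dict(initial_simplex=[[580,-5,53],[590,-5,53],[580,5,53],[580,-5,65]])); print(" fit",r.x[:2].round(1),np.degrees(r.x[2]/100).round(1),r.fun.round(1))
E
python3 -W ignore fit.py
```

```text
t 25.2167 tcp [483.4 -63.7  55.7] yaw -149.43 toolz [ 0.027  0.011 -1.   ] F [0.5 0.6 0.1] gap 15.1 M [ 0.07 -0.06 -0.02]
to go tool [1.4 1.  0.3] -0.001
top bright px 3981 centre [606.1  26.1  18. ]
 fit [678.9  48.7] -61.8 2854.5
side bright px 3758 centre [582.5  27.8  18. ]
 fit [585.5 -12.5] 32.5 3204.0
```

>>> jog_arm(
  motion=[
    [0,0,1.5,0,0.18],
    [0,0,1.5,0,0.18],
    [0,0,0,0,0.18],
    [0,0,0,0,0.18],
  ],
)

```text
time_s: 25.65
eef_pos: [483.0, -63.9, 52.7]
orientation: [0.014, -0.263, 0.965, 0.001]
wrist_force: [-0.5, -2.0, 3.7]
finger_gap: 15.8
finger_force: 19.3
```

```bash
sed -i 's/min(2)>120/min(2)>165/' fit.py; python3 -W ignore fit.py
```

```text
t 25.65 tcp [483.  -63.9  52.7] yaw -149.45 toolz [ 0.026  0.01  -1.   ] F [-0.5 -2.   3.7] gap 15.8 M [-0.19  0.26  0.04]
to go tool [ 0.9  1.  -2.8] -0.001
top bright px 1000 centre [588.5  -2.8  18. ]
 fit [588.1  -5.5] 30.2 189.4
side bright px 191 centre [596.3  -4.4  18. ]
 fit [592.4 -15.4] 11.7 400.2
```

>>> jog_arm(
  motion=[
    [0,0,0,0,0.185],
    [0,0,-1,0,0.2],
    [0,0,0,0,0.3],
    [0,0,0,0,0.5],
    [0,0,0,0,0.5],
    [0,0,0,0,0.5],
    [0,0,-15,0,0.5],
    [0,0,-30,0,0.5],
    [0,0,-30,0,0.5],
    [5,0,-30,0,0.5],
    [30,0,-20,0,0.5],
    [30,0,0,0,0.5],
    [30,0,0,0,0.5],
    [30,0,0,0,0.5],
    [0,0,0,0,0.5],
    [0,0,0,0,0.5],
  ],
)

```text
time_s: 27.08
eef_pos: [371.2, -128.8, 175.1]
orientation: [0.014, -0.262, 0.965, 0.002]
wrist_force: [1.3, 0.6, 0.2]
finger_gap: 42.5
finger_force: 0.0
```

```bash
python3 -W ignore fit.py; python3 -W ignore - <<'E'
from h import *
T=read_camera("top");S=read_camera("side")
for c,(x,y,w,h) in((T,(400,170,48,46)),(S,(252,146,40,24))):
    g=c["pixels"][y:y+h,x:x+w].max(2); 
    print("\n".join("".join("#" if v<100 else "+" if v<170 else "." for v in r) for r in g))
g=T["pixels"][150:250,275:370].min(2)
print("\n".join("".join("#" if v<60 else "+" if v<165 else "." for v in r) for r in g[14:96:2,4:86]))
E
```

```text
t 27.0833 tcp [ 371.2 -128.8  175.1] yaw -149.57 toolz [ 0.027  0.011 -1.   ] F [1.3 0.6 0.2] gap 42.5 M [ 0.02 -0.04 -0.02]
to go tool [-124.9    0.9  123.3] -0.003
top bright px 966 centre [588.4  -1.8  18. ]
 fit [587.7  -5.1] 31.1 214.1
side bright px 193 centre [ 5.95e+02 -5.00e-01  1.80e+01]
 fit [586.1  -6.2] 9.8 401.2
++++++++++++++++++++++++++++++++++++++++++++++++
+++++++++++++++++........+++++++++++++++++++++++
+++++++++++++.................++++++++++++++++++
+++++++++++.....................++++++++++++++++
++++++++++.....+++++++++++++......++++++++++++++
++++++++.....+++++++++++++++++.....+++++++++++++
+++++++....++++...........+++++++...++++++++++++
++++++...++++...............++++++....++++++++++
+++++...++.....................++++...++++++++++
++++...++.......................++++...+++++++++
+++...++..........................+++...++++++++
+++...+............................+++...+++++++
++...+..............................+++...++++++
++..++...............................++...++++++
++..+................................+.+...+++++
+....................................
[... 5168 characters left out ...]
##++++++++++#########+++++++++++++++
++++++++++++++++++++++++++++#################++++++++++++++#########++++++++++++++
+++++++++++++++++++++++++++++#############++++++++++++++++++#######+++++++++++++++
+++++++++++++++++++++++++++++++#########++++++++++++++++++++++##++++++++++++++++++
++++++++++++++++++++++++++++++++######++++++++++++++++++++++++++++++++++++++++++++
++++++++++++++++++++++++++++++++++++++++++++++++++++++++++++++++++++++++++++++++++
++++++++++++++++++++++++++++++++++++++++++++++++++++++++++++++++++++++++++++++++++
++++++++++++++++++++++++++++++++++++++++++++++++++++++++++++++++++++++++++++++++++
++++++++++++++++++++++++++++++++++++++++++++++++++++++++++++++++++++++++++++++++++
```

The scoop is empty, level and about 7 mm too far towards its nose. There's time to spare, so I'll regrip it and slide it back.

>>> jog_arm(
  motion=[
    [-20,0,0,0,0.5],
    [-30,0,0,0,0.5],
    [-30,1,0,0,0.5],
    [-30,0,0,0,0.5],
    [-14,0,0,0,0.5],
    [0,0,25,0,0.5],
    [0,0,30,0,0.5],
    [0,0,30,0,0.5],
    [0,0,25,0,0.5],
    [0,0,12,0,0.5],
    [0,0,0,0,0.5],
  ],
)

```text
time_s: 28.2
eef_pos: [479.2, -62.6, 53.4]
orientation: [0.011, -0.264, 0.964, 0.003]
wrist_force: [0.1, 0.6, -1.1]
finger_gap: 42.6
finger_force: 0.0
```

```bash
python3 -W ignore - <<'E'
from h import *
togo([483,-63.9,53.5],-149.5)
E
```

```text
t 28.2 tcp [479.2 -62.6  53.4] yaw -149.38 toolz [ 0.02   0.011 -1.   ] F [ 0.1  0.6 -1.1] gap 42.6 M [-0.03  0.07 -0.03]
to go tool [-2.6 -3.1 -0.1] 0.002
```

>>> jog_arm(
  motion=[
    [-2,-2,0,0,0.5],
    [0,0,0,0,0.4],
    [0,0,0,0,0.3],
    [0,0,0,0,0.2],
    [0,0,0,0,0.175],
    [0,0,0,0,0.17],
    [0,0,0,0,0.17],
    [0,0,0,0,0.17],
  ],
)

```text
time_s: 28.87
eef_pos: [485.2, -64.3, 57.3]
orientation: [0.015, -0.263, 0.965, 0.001]
wrist_force: [0.6, 0.1, 2.7]
finger_gap: 15.1
finger_force: 27.8
```

```bash
python3 -W ignore - <<'E'
from h import *
togo([483,-63.9,53.5],-149.5)
E
```

```text
t 28.8667 tcp [485.2 -64.3  57.3] yaw -149.44 toolz [ 0.028  0.01  -1.   ] F [0.6 0.1 2.7] gap 15.1 M [-0.06 -0.14  0.03]
to go tool [1.8 1.5 3.7] 0.001
```

>>> jog_arm(
  motion=[
    [2,0,0,0,0.17],
    [3,0,0,0,0.17],
    [2,0,0,0,0.17],
    [0,0,0,0,0.17],
    [0,0,0,0,0.17],
    [0,0,0,0,0.185],
    [0,0,0,0,0.2],
    [0,0,0,0,0.3],
    [0,0,0,0,0.5],
    [0,0,0,0,0.5],
    [0,0,0,0,0.5],
    [0,0,-15,0,0.5],
    [0,0,-30,0,0.5],
    [0,0,-30,0,0.5],
    [0,0,-30,0,0.5],
    [0,0,-20,0,0.5],
    [20,20,0,0,0.5],
    [25,30,0,0,0.5],
    [25,30,0,0,0.5],
    [25,30,0,0,0.5],
  ],
)

```text
time_s: 30.53
eef_pos: [336.0, -22.2, 178.0]
orientation: [0.014, -0.263, 0.965, 0.002]
wrist_force: [0.1, 0.5, 0.5]
finger_gap: 42.7
finger_force: 0.0
```

>>> jog_arm(
  motion=[
    [10,30,0,0,0.5],
    [0,20,0,0,0.5],
    [0,0,0,0,0.5],
    [0,0,0,0,0.5],
  ],
)

```text
time_s: 30.87
eef_pos: [303.2, 15.8, 177.9]
orientation: [0.015, -0.265, 0.964, 0.001]
wrist_force: [1.4, -0.3, 0.5]
finger_gap: 42.7
finger_force: 0.0
```

```bash
python3 -W ignore fit.py; python3 -W ignore - <<'E'
from h import *
T=read_camera("top")
x,y,w,h=400,170,48,46
g=T["pixels"][y:y+h,x:x+w].max(2); print("\n".join("".join("#" if v<100 else "+" if v<170 else "." for v in r) for r in g))
g=T["pixels"][165:223,395:450]; m=(g.min(2)>150).astype(np.uint8)
ct=max(cv2.findContours(m,0,1)[0],key=cv2.contourArea); e=cv2.fitEllipse(cv2.convexHull(ct)); print("dish",onz(T,np.array(e[0])+[395,165],16))
g=T["pixels"][150:250,275:370].min(2)
print("\n".join("".join("#" if v<60 else "+" if v<165 else "." for v in r) for r in g[14:92:2,4:86]))
E
```

```text
t 30.8667 tcp [303.2  15.8 177.9] yaw -149.31 toolz [ 0.028  0.01  -1.   ] F [ 1.4 -0.3  0.5] gap 42.7 M [-0.    0.01  0.02]
to go tool [-109.4 -158.6  126.6] 0.002
top bright px 970 centre [582.4  -5.7  18. ]
 fit [581.   -9.3] 31.1 216.0
side bright px 191 centre [589.6  -4.   18. ]
 fit [597.7 -22.7] 27.3 422.3
++++++++++++++++++++++++++++++++++++++++++++++++
++++++++++++++++++.......+++++++++++++++++++++++
++++++++++++++...............+++++++++++++++++++
++++++++++++.......+.++........+++++++++++++++++
++++++++++.....+++++++++++++.....+++++++++++++++
++++++++.....++++++++++++++++++....+++++++++++++
+++++++....++++..........++++++++...++++++++++++
++++++...++++...............++++++...+++++++++++
+++++...+++....................++++...++++++++++
++++...+++......................++++...+++++++++
+++...+++.........................+++...++++++++
+++...+...........................++++...+++++++
++...+.............................++++...++++++
++..++..............................++++..++++++
++..+................................+++...+++++
+..+..................................+++..+++++

[... 4055 characters left out ...]
##################++++++++++++++++++
+++++++++++++++++++++++++###########################+++++#########++++++++++++++++
++++++++++++++++++++++++++######################++++++++++#########+++++++++++++++
++++++++++++++++++++++++++++#################++++++++++++++#########++++++++++++++
+++++++++++++++++++++++++++++#############+++++++++++++++++++#########++++++++++++
+++++++++++++++++++++++++++++++#########++++++++++++++++++++++#######+++++++++++++
++++++++++++++++++++++++++++++++######++++++++++++++++++++++++++##++++++++++++++++
++++++++++++++++++++++++++++++++++++++++++++++++++++++++++++++++++++++++++++++++++
++++++++++++++++++++++++++++++++++++++++++++++++++++++++++++++++++++++++++++++++++
```

Four nut holes show in the dish, which hasn't moved: (584.6,−287.3) against (584.5,−287.4) at the start. The scoop is centred at (581,−9) against the tile at (582.6,−8), and the gripper is clear, so I'm handing in.

```bash
python3 -c "
from plant import *
print(close_job())"
```

```text
the job is handed in; nothing more can be done
None
```

The job is handed in at about 31 s: all four nuts are in the dish, which hasn't moved, and by the camera fit the empty scoop sits within about 2 mm of the tile's centre with the gripper clear; I judged it level from the contact force and didn't re-measure the cup, jar, brush or magnifier.

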